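# Snap the steamer lid shut all round

### The arm

A 6-joint arm with a two-finger parallel gripper is mounted at the origin on the work surface. World frame = base frame: x ahead of the robot, y to its left, z up, the work surface at z = 0. Lengths are in mm, angles in rad, forces in N, time in s.
With the tool pointing down it reaches from about 350 to 775 mm from the base axis. Payload 7.3 kg.
Tool frame: the origin (TCP) lies at the very end of the fingers, on their centre line; the grasp point (between the pads) lies 19 mm behind it; z points along the fingers, y is the line along which they close (so a half turn about z gives the same grasp; the last joint's range is limited). The gripper opens to 92 mm and grips with 3 to 60 N. Pads are 19 mm wide; open, the fingers measure 130 mm over their backs; the gripper's body (75 mm by 190 mm) begins 47 mm behind the grasp point.
Start: joints at [-1.441, 0.342, 1.524, -0, 1.275, -0.146], TCP at [142.988, -505.172, 226.741] pointing down, gripper open.
Joint ranges: [-2.53, 2.53], [-0.77, 2.02], [0.04, 2.7], [-1, 4.14], [0.28, 2.66], [-3.11, 3.11]. Speed limits (rad/s): [2.57, 2.57, 3.14, 3.14, 3.14, 3.14].

### API

Orientations are given as [roll, pitch, yaw] about the fixed x, y, z axes, in that order (R = Rz(yaw) Ry(pitch) Rx(roll)).
In Python, from plant import * gives the robot as it stands.
- The arm moves only by the tool arm_command, never from a script. Its arguments are lists of equal length, an entry for each row: "gripper": the finger opening in mm, from 0 to 91.8; "dp": the shift along the tool's x, y, z in units of 25 mm (1.0 is 25 mm), a list of three; "twist": the turn about the tool's z in units of 5 degrees (1.0 is 5 degrees). A call has exactly 5 rows; each row shifts and turns the commanded pose from where the row before left it, along the tool's axes as they then stand; what a row does not reach is not made up. A row lasts 1/8 s, in which the tool goes at most 62.5 mm and 10.7 degrees, less where a joint would pass 70% of its speed; a pose out of reach is approached as far as the arm can. A call is refused whole if a number of a shift passes 1 or a number of a turn 1, either way. A call with a gripper value outside its range is refused whole. The fingers move at their own pace and stop on an object; the grip force is fixed at half the most. Time passes only in rows, so rows that do not move let the fingers close, or fill a call up. It gives the time, the measured TCP pose, the force, the opening and the grip force at its end, in the units of the state.
- get_obs(): the state, without advancing time (a new reading comes with each control period).
- capture(name): name is "side" or "top"; returns the picture (384x512x3 uint8, red, green, blue); there is no depth.
- get_calibration(name): a dict with "mtx" (3x3 intrinsics, pixels), "position" and "attitude" of the camera in the world. Camera axes: x right, y down, z forward; pixel columns grow to the right and rows downward; lengths in mm; the calibration is good to about 2 mm. A picture is of the moment at which its call begins. get_calibration takes no time and is no camera call.
- close_job(): hands the job in; it is judged then, once.
The state is a dict: "time": time; "joint_positions": joint angles; "dq": joint speeds; "tau": joint torques, N m; "tool_pos": TCP position; "tcp_rot": TCP orientation; "contact_force": force on the tool from outside, world axes, zero at the start; "moment": the same for the moment, N m; "grip_width": finger opening in mm; "finger_force": force on a finger pad.
Only numpy, scipy, OpenCV 4.12 (cv2) and the standard library are available. Lean on these libraries where they do the work, as an engineer would, in place of code of your own. Each camera call takes 0.05 s, during which the arm holds its last target. There are 200 camera calls.

### The job

The steamer's clip-on lid is resting in place but its rim is not shut. With the fingers, press down each of the four sections of the lid's rim, all the way round, until every one has snapped fully home. Only press: do not lift, tip or push away the steamer, and leave the other things on the bench alone.

Things in the scene. Friction and masses are not known exactly. Their poses are not given: they have to be found in the camera images.
- steamer: stainless steamer, lid on, loose, about 1.8 kg, 200 mm across, 115 mm high to the rim; black lid knob in the middle (36 mm across, top at 155 mm); loop handles below the rim at 135 and -45 degrees about z, 134 mm from the axis. Origin: centre of underside, z up, x away from the robot (turned up to 0.6 rad). Lid rim has four sections, on its -x, +y, +x and -y sides, that press straight down
- front_pad (a point): centre of the flat top of the rim section on the side towards the robot (steamer -x), 98 mm from the steamer's axis; moves with the section. A dark round thumb spot (20 mm) marks it. The pad is 28 mm radially by 58 mm along the rim. Pad top is 132 to 134 mm above the bench at the start, 126 mm when shut; the lid just inside it stays lower (120 mm)
- clip_front (a joint): how far the rim section on that side (front) is pressed down, m: 0 to 0.002 at the start (open), 0.008 fully shut (end stop). A tight press fit: takes about 9 N to push down over the whole travel and stays wherever it is left, so a part-pressed section stays part open
- left_pad (a point): centre of the flat top of the rim section on the side steamer +y, 98 mm from the steamer's axis; moves with the section. A dark round thumb spot (20 mm) marks it. The pad is 28 mm radially by 58 mm along the rim. Pad top is 132 to 134 mm above the bench at the start, 126 mm when shut; the lid just inside it stays lower (120 mm)
- clip_left (a joint): how far the rim section on that side (left) is pressed down, m: 0 to 0.002 at the start (open), 0.008 fully shut (end stop). A tight press fit: takes about 9 N to push down over the whole travel and stays wherever it is left, so a part-pressed section stays part open
- back_pad (a point): centre of the flat top of the rim section on the side away from the robot (steamer +x), 98 mm from the steamer's axis; moves with the section. A dark round thumb spot (20 mm) marks it. The pad is 28 mm radially by 58 mm along the rim. Pad top is 132 to 134 mm above the bench at the start, 126 mm when shut; the lid just inside it stays lower (120 mm)
- clip_back (a joint): how far the rim section on that side (back) is pressed down, m: 0 to 0.002 at the start (open), 0.008 fully shut (end stop). A tight press fit: takes about 9 N to push down over the whole travel and stays wherever it is left, so a part-pressed section stays part open
- right_pad (a point): centre of the flat top of the rim section on the side steamer -y, 98 mm from the steamer's axis; moves with the section. A dark round thumb spot (20 mm) marks it. The pad is 28 mm radially by 58 mm along the rim. Pad top is 132 to 134 mm above the bench at the start, 126 mm when shut; the lid just inside it stays lower (120 mm)
- clip_right (a joint): how far the rim section on that side (right) is pressed down, m: 0 to 0.002 at the start (open), 0.008 fully shut (end stop). A tight press fit: takes about 9 N to push down over the whole travel and stays wherever it is left, so a part-pressed section stays part open
- jar: glass jar with a yellow twist cap, 68 mm across, 100 mm high, near the steamer; a bystander to leave alone. Origin: centre of its underside
- mug: white mug, 76 mm across, 85 mm high, near the steamer; a bystander to leave alone. Origin: centre of its underside
- spatula: grey hard silicone spatula, 240 mm long, lying beside the steamer; a bystander to leave alone. Origin: on the bench under its middle
- ladle: aluminium ladle lying to the left, bowl 88 mm across, handle 270 mm; a bystander to leave alone. Origin: on the bench under its bowl's centre
- bowl: steel bowl, 140 mm across, 55 mm high, to the right; a bystander to leave alone. Origin: centre of its underside
- can: food can, 74 mm across, 110 mm high, to the right; a bystander to leave alone. Origin: centre of its underside

How it is judged (in metres and radians):
At the end, for the whole second after the job is handed in: all four rim sections are pressed down 7 mm or more of their 8 mm and stay there; the steamer stands upright (within 0.05 rad), at rest, within 40 mm of where it started (value of joint each of clip_front, clip_left, clip_back, clip_right above 0.007 m and distance of steamer from where it was at the start of the episode below 0.04 m and angle between steamer's own z axis and vertical below 0.05 rad and linear speed of steamer below 0.02 m/s); the robot touches nothing.
It fails at once if something other than the fingers (arm or gripper body) presses on the steamer (contact force between the arm and steamer above 3 N).
It fails at once if the steamer is lifted (10 mm) (height (world z) of steamer above 0.01 m).
It fails at once if the steamer is tipped (0.15 rad) (angle between steamer's own z axis and vertical above 0.15 rad).
It fails at once if the steamer is pushed along by more than 40 mm (distance of steamer from where it was at the start of the episode above 0.04 m).
It fails at once if a bystander is moved by more than 30 mm (distance of any of jar, mug, spatula, ladle, bowl, can from where it was at the start of the episode above 0.03 m).
It also fails if it takes over 45 s, if anything falls off the work surface, if the arm or the gripper's body presses on something with over 40 N, if the wrist force passes 120 N, or if a joint passes its speed limit or range.

## Working session

There is one attempt and no reset: what is moved stays moved. The work goes in short steps, Python scripts to look and compute and a tool call to move; the robot and the scene stay as the last step left them, time stands still between calls to the robot, and variables do not carry over. Pictures are saved under pics/ and viewed, at most 10 in all, crops included, and the job is handed in when it is done.

Besides the shell and the picture viewer there is one more tool, called after ">>>" as a command line: name --pt "numbers of a row" for each row, then --argument value for the rest. arm_command: Moves the arm, as the interface text tells. Its arguments: {"type":"object","properties":{"gripper":{"type":"array"},"dp":{"type":"array"},"twist":{"type":"array"}},"required":["gripper","dp","twist"]}

```bash
mkdir -p pics; python3 - <<'E'
from plant import *
import cv2
for n in("top","side"):
    cv2.imwrite(f"pics/{n}0.png",capture(n)[...,::-1]); print(get_calibration(n))
o=get_obs();print(o)
E
```

```text
{'mtx': array([[393.86592728,   0.        , 254.14531478],
       [  0.        , 393.86592728, 194.11440318],
       [  0.        ,   0.        ,   1.        ]]), 'position': array([ 486.43262444,   15.59991105, 1257.80342923]), 'attitude': array([-3.09009625,  0.01409871, -1.58510198])}
{'mtx': array([[415.22926116,   0.        , 247.89921971],
       [  0.        , 415.22926116, 185.17797941],
       [  0.        ,   0.        ,   1.        ]]), 'position': array([-190.46156292,  903.09134663, 1032.22441233]), 'attitude': array([-2.24743843, -0.00760865, -2.42165852])}
{'time': 0.1, 'joint_positions': array([-1.44095830e+00,  3.42629721e-01,  1.52490587e+00, -1.17022820e-05,
        1.27542589e+00, -1.46007973e-01]), 'dq': array([-0.00019344, -0.00198707, -0.00235731,  0.0003835 , -0.00011074,
       -0.00015623]), 'tau': array([ 1.81027335e-03, -4.32004416e+01, -2.44694620e+01,  7.18646217e-02,
        5.26230584e-02, -3.73600074e-05]), 'tool_pos': array([ 142.95572876, -504.78280572,  226.13202987]), 'tcp_rot': array([-3.14023676e+00, -1.88078310e-04,  2.75849287e-01]), 'contact_force': array([ 1.20330411, -0.27448494, -0.50953944]), 'moment': array([-0.00028508, -0.03086168,  0.01871069]), 'finger_force': 0.0, 'grip_width': 91.73651241321404}
```

View pics/top0.png

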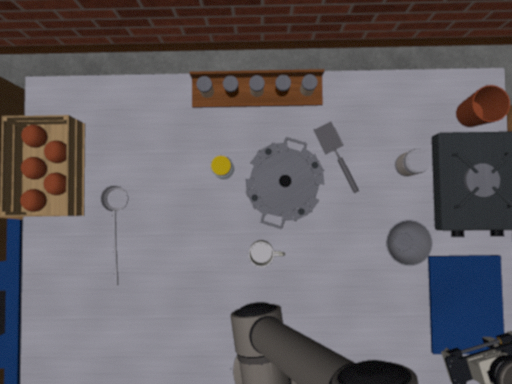

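View pics/side0.png

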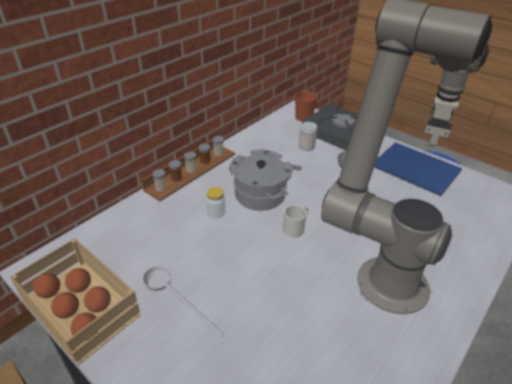

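Top view: the steamer knob is at about (285,181), with thumb spots near (267,152), (254,197), (301,211) and (318,167). The mug (261,252) is in front of it, the jar (222,166) to the left and the spatula (338,155) to the right. The side view agrees with this.

```bash
cat > h.py <<'E'
import numpy as np,cv2
from scipy.spatial.transform import Rotation as R
from plant import *
def ray(n,uv,z):
    c=get_calibration(n); A=R.from_euler('xyz',c['attitude']).as_matrix()
    d=A@np.linalg.solve(c['mtx'],[uv[0],uv[1],1]); p=np.array(c['position']); return p+d*(z-p[2])/d[2]
def blobs(img,thr=75,box=(235,130,335,232)):
    g=img.max(2); m=(g<thr).astype(np.uint8); k=np.zeros_like(m); k[box[1]:box[3],box[0]:box[2]]=1
    n,_,s,c=cv2.connectedComponentsWithStats(m*k); return [(c[i],s[i,4]) for i in range(1,n) if s[i,4]>8]
E
python3 - <<'E'
from h import *
im=cv2.imread('pics/top0.png')
pts=[]
for c,a in blobs(im):
    z=155 if a>80 else 132.5
    p=ray('top',c,z); print(c.round(1),a,p.round(1))
    if a<80: pts.append(p)
pts=np.array(pts); m=pts.mean(0); d=pts-m
print(m.round(1),np.hypot(d[:,0],d[:,1]).round(1),np.degrees(np.arctan2(d[:,1],d[:,0])).round(1))
for n,uv in(("jar",(222,166)),("mug",(261,252))): print(n,ray('top',uv,90).round())
for uv in((316,130),(340,152),(356,190)): print('spat',ray('top',uv,10).round())
crop=cv2.resize(im[125:270,200:365],None,fx=4,fy=4,interpolation=cv2.INTER_CUBIC); cv2.imwrite('pics/c0.png',crop)
E
```

```text
[268.  151.3] 30 [667.3 -11.  132.5]
[314.4 164.5] 31 [ 626.9 -143.3  132.5]
[284.8 180.6] 125 [580.3 -56.2 155. ]
[254.4 197.4] 30 [535.3  30.1 132.5]
[300.8 211.2] 31 [ 493.9 -101.6  132.5]
[580.9 -56.4 132.5] [97.7 98.3 97.8 98. ] [  27.7  -62.1  117.7 -152.6]
jar [632. 126.  90.]
mug [376.  13.  90.]
spat [ 753. -168.   10.]
spat [ 681. -243.   10.]
spat [ 559. -290.   10.]
```

View pics/c0.png

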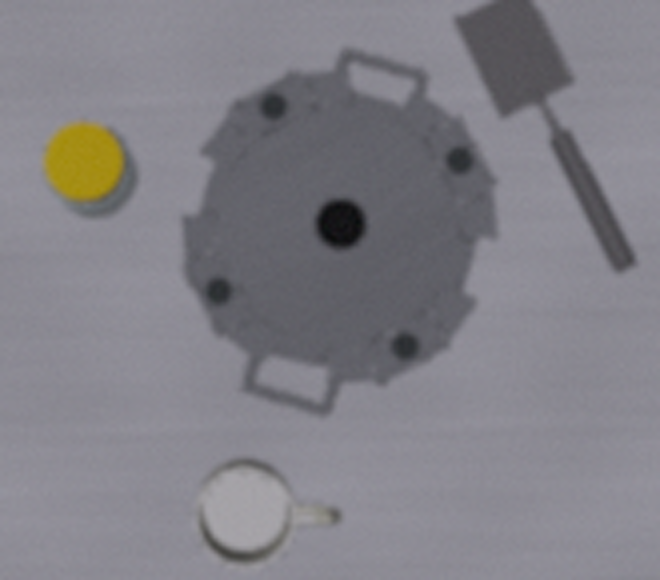

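>>> arm_command --gripper '[0, 0, 0, 0, 0]' --pt "0 0 0" --pt "0 0 0" --pt "0 0 0" --pt "1 -0.4 0" --pt "1 -0.4 0" --twist '[-0.8, -0.8, -0.78, 0, 0]'

```text
time: 0.72
tool_pos: [178.1, -463.5, 226.2]
tcp_rot: [-3.141, -0.0, 0.483]
contact_force: [-0.1, -0.2, 0.2]
grip_width: 46.6
finger_force: 0.0
```

>>> arm_command --gripper '[0, 0, 0, 0, 0]' --pt "1 -0.4 0" --pt "1 -0.4 0" --pt "1 -0.4 0" --pt "1 -0.4 0" --pt "1 -0.4 0" --twist '[0, 0, 0, 0, 0]'

```text
time: 1.35
tool_pos: [265.8, -360.9, 226.5]
tcp_rot: [-3.141, -0.0, 0.483]
contact_force: [0.8, -1.1, -0.0]
grip_width: 0.9
finger_force: 0.0
```

>>> arm_command --gripper '[0, 0, 0, 0, 0]' --pt "1 -0.4 0" --pt "1 -0.4 0" --pt "1 -0.4 0" --pt "1 -0.4 0" --pt "1 -0.4 0" --twist '[0, 0, 0, 0, 0]'

```text
time: 1.98
tool_pos: [353.2, -258.6, 226.5]
tcp_rot: [-3.141, 0.0, 0.483]
contact_force: [0.3, 0.2, 1.2]
grip_width: 0.4
finger_force: 0.0
```

>>> arm_command --gripper '[0, 0, 0, 0, 0]' --pt "1 -0.4 0" --pt "1 -0.4 0" --pt "1 -0.4 0" --pt "1 -0.4 0" --pt "1 -0.4 0" --twist '[0, 0, 0, 0, 0]'

```text
time: 2.6
tool_pos: [440.6, -156.3, 226.4]
tcp_rot: [-3.141, 0.0, 0.484]
contact_force: [0.4, -0.4, -0.1]
grip_width: 0.5
finger_force: 0.0
```

>>> arm_command --gripper '[0, 0, 0, 0, 0]' --pt "1 -0.4 0.4" --pt "1 -0.4 0.4" --pt "1 -0.15 0.5" --pt "0.1 0 0.5" --pt "0 0 0.6" --twist '[0, 0, 0, 0, 0]'

```text
time: 3.22
tool_pos: [497.4, -100.2, 165.8]
tcp_rot: [-3.141, 0.001, 0.484]
contact_force: [-0.2, 0.3, 0.1]
grip_width: 0.5
finger_force: 0.0
```

```bash
cat > s.py <<'E'
from h import *
C=np.array([580.9,-56.4]); a=np.radians(27.65)
o=get_obs(); d=o['tool_pos'][:2]-C
print('steamer-frame radial/tan (tool x, tool y):',(d@[np.cos(a),np.sin(a)]).round(1),(d@[np.sin(a),-np.cos(a)]).round(1),o['tool_pos'].round(1),o['contact_force'].round(1),o['tcp_rot'].round(3))
E
python3 - <<'E'
exec(open('s.py').read())
im=capture('side')[...,::-1]; cv2.imwrite('pics/s1.png',cv2.resize(im[80:260,180:400],None,fx=3,fy=3))
E
```

```text
steamer-frame radial/tan (tool x, tool y): -94.3 0.0 [ 497.4 -100.2  165.8] [-0.2  0.3  0.1] [-3.141e+00  1.000e-03  4.840e-01]
```

View pics/s1.png

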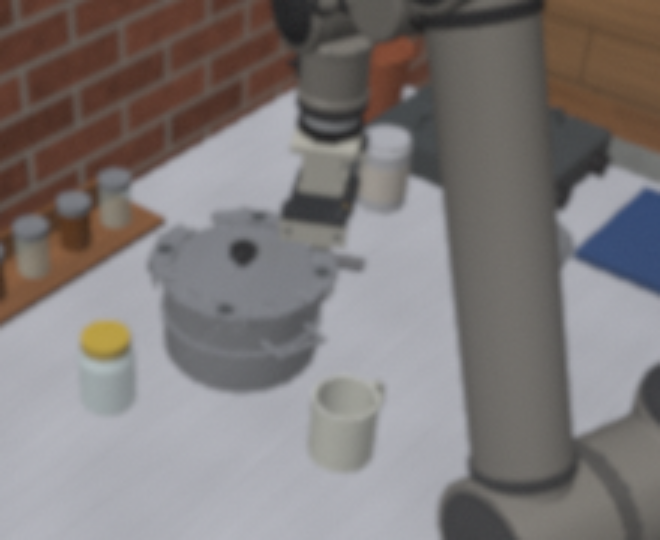

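>>> arm_command --gripper '[0, 0, 0, 0, 0]' --pt "0.05 0 0.4" --pt "0 0 0.4" --pt "0 0 0.3" --pt "0 0 0.12" --pt "0 0 0.1" --twist '[0, 0, 0, 0, 0]'

```text
time: 3.9
tool_pos: [499.0, -99.5, 133.7]
tcp_rot: [3.141, -0.0, 0.484]
contact_force: [-0.5, 0.1, -0.4]
grip_width: 0.8
finger_force: 0.0
```

>>> arm_command --gripper '[0, 0, 0, 0, 0]' --pt "0 0 0.08" --pt "0 0 0.08" --pt "0 0 0.06" --pt "0 0 0" --pt "0 0 0" --twist '[0, 0, 0, 0, 0]'

```text
time: 4.53
tool_pos: [499.1, -99.6, 129.3]
tcp_rot: [3.141, -0.001, 0.484]
contact_force: [-2.3, -0.2, 6.7]
grip_width: 0.5
finger_force: 3.5
```

>>> arm_command --gripper '[0, 0, 0, 0, 0]' --pt "0 0 0.06" --pt "0 0 0.06" --pt "0 0 0.06" --pt "0 0 0" --pt "0 0 0" --twist '[0, 0, 0, 0, 0]'

```text
time: 5.15
tool_pos: [499.2, -99.6, 125.8]
tcp_rot: [3.14, -0.001, 0.484]
contact_force: [-5.8, 1.4, 16.3]
grip_width: 0.3
finger_force: 8.0
```

>>> arm_command --gripper '[0, 0, 0, 0, 0]' --pt "0 0 0.04" --pt "0 0 0.04" --pt "0 0 0" --pt "0 0 0" --pt "0 0 0" --twist '[0, 0, 0, 0, 0]'

```text
time: 5.78
tool_pos: [499.3, -99.7, 125.4]
tcp_rot: [3.139, -0.002, 0.484]
contact_force: [-9.9, 2.4, 29.7]
grip_width: 0.3
finger_force: 14.6
```

>>> arm_command --gripper '[0, 0, 0, 0, 0]' --pt "0 0 -1" --pt "0.7 0.7 -0.2" --pt "1 1 0" --pt "1 1 0" --pt "1 1 0" --twist '[0, 0, 0, 0, 0]'

```text
time: 6.4
tool_pos: [625.0, -138.7, 152.0]
tcp_rot: [3.141, -0.0, 0.484]
contact_force: [0.3, -0.5, 0.2]
grip_width: 0.1
finger_force: 0.0
```

>>> arm_command --gripper '[0, 0, 0, 0, 0]' --pt "0 0 0.2" --pt "0 0 0.2" --pt "0 0 0.1" --pt "0 0 0" --pt "0 0 0" --twist '[0, 0, 0, 0, 0]'

```text
time: 7.02
tool_pos: [623.7, -138.3, 139.7]
tcp_rot: [3.141, -0.0, 0.484]
contact_force: [0.1, 0.0, -0.1]
grip_width: 0.3
finger_force: 0.0
```

```bash
python3 s.py; python3 - <<'E'
from h import *
im=capture('top')[...,::-1]; cv2.imwrite('pics/t2.png',cv2.resize(im[120:280,195:365],None,fx=3,fy=3))
E
```

```text
steamer-frame radial/tan (tool x, tool y): -0.1 92.4 [ 623.7 -138.3  139.7] [ 0.1  0.  -0.1] [ 3.141 -0.     0.484]
```

View pics/t2.png

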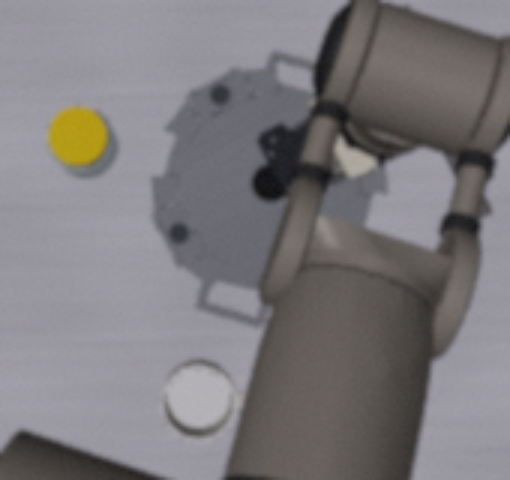

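The view shows the knob still at (285,181), so the steamer has not moved. The gripper is over the right pad. I'll press it next.

>>> arm_command --gripper '[0, 0, 0, 0, 0]' --pt "0 0 0.15" --pt "0 0 0.1" --pt "0 0 0.1" --pt "0 0 0.1" --pt "0 0 0.08" --twist '[0, 0, 0, 0, 0]'

```text
time: 7.7
tool_pos: [623.9, -138.3, 127.3]
tcp_rot: [3.141, -0.001, 0.484]
contact_force: [-3.6, 2.7, 9.3]
grip_width: 0.5
finger_force: 4.5
```

>>> arm_command --gripper '[0, 0, 0, 0, 0]' --pt "0 0 0.06" --pt "0 0 0.06" --pt "0 0 0.04" --pt "0 0 0" --pt "0 0 0" --twist '[0, 0, 0, 0, 0]'

```text
time: 8.32
tool_pos: [624.0, -138.3, 125.7]
tcp_rot: [3.139, -0.002, 0.484]
contact_force: [-8.2, 1.7, 21.0]
grip_width: 0.5
finger_force: 10.7
```

>>> arm_command --gripper '[0, 0, 0, 0, 0]' --pt "0 0 0.05" --pt "0 0 0" --pt "0 0 -1" --pt "0 0 -0.2" --pt "0.7 -0.7 0" --twist '[0, 0, 0, 0, 0]'

```text
time: 8.95
tool_pos: [631.1, -115.9, 150.5]
tcp_rot: [3.141, 0.0, 0.481]
contact_force: [1.1, 0.9, 0.1]
grip_width: 0.4
finger_force: 0.0
```

>>> arm_command --gripper '[0, 0, 0, 0, 0]' --pt "1 -1 0" --pt "1 -1 0" --pt "1 -1 0" --pt "0 0 0.3" --pt "0 0 0.2" --twist '[0, 0, 0, 0, 0]'

```text
time: 9.57
tool_pos: [662.0, -13.8, 136.6]
tcp_rot: [-3.141, 0.002, 0.484]
contact_force: [-0.0, -0.3, 0.4]
grip_width: 0.4
finger_force: 0.0
```

>>> arm_command --gripper '[0, 0, 0, 0, 0]' --pt "0 0 0.15" --pt "0 0 0.1" --pt "0 0 0.1" --pt "0 0 0.1" --pt "0 0 0.08" --twist '[0, 0, 0, 0, 0]'

```text
time: 10.2
tool_pos: [662.3, -14.6, 126.4]
tcp_rot: [3.141, 0.0, 0.482]
contact_force: [-5.7, -0.5, 8.9]
grip_width: 0.2
finger_force: 4.5
```

```bash
python3 s.py
```

```text
steamer-frame radial/tan (tool x, tool y): 91.5 0.8 [662.3 -14.6 126.4] [-5.7 -0.5  8.9] [3.141 0.    0.482]
```

>>> arm_command --gripper '[0, 0, 0, 0, 0]' --pt "0 0 0.06" --pt "0 0 0.04" --pt "0 0 0.04" --pt "0 0 0" --pt "0 0 0" --twist '[0, 0, 0, 0, 0]'

```text
time: 10.82
tool_pos: [662.4, -14.7, 125.7]
tcp_rot: [3.14, -0.001, 0.482]
contact_force: [-10.3, 0.1, 21.7]
grip_width: 0.7
finger_force: 11.0
```

>>> arm_command --gripper '[0, 0, 0, 0, 0]' --pt "0 0 0.05" --pt "0 0 0" --pt "0 0 -1" --pt "0 0 -0.2" --pt "-0.7 -0.7 0" --twist '[0, 0, 0, 0, 0]'

```text
time: 11.45
tool_pos: [639.7, -7.2, 149.7]
tcp_rot: [3.141, -0.001, 0.482]
contact_force: [0.6, 0.8, -1.0]
grip_width: 0.8
finger_force: 0.0
```

>>> arm_command --gripper '[0, 0, 0, 0, 0]' --pt "-1 -1 0" --pt "-1 -1 0" --pt "-1 -1 0" --pt "0 0 0.3" --pt "0 0 0.2" --twist '[0, 0, 0, 0, 0]'

```text
time: 12.08
tool_pos: [538.3, 25.0, 137.0]
tcp_rot: [3.141, -0.0, 0.483]
contact_force: [-0.0, 1.1, -1.0]
grip_width: 0.3
finger_force: 0.0
```

>>> arm_command --gripper '[0, 0, 0, 0, 0]' --pt "0 0 0.15" --pt "0 0 0.1" --pt "0 0 0.1" --pt "0 0 0.1" --pt "0 0 0.08" --twist '[0, 0, 0, 0, 0]'

```text
time: 12.7
tool_pos: [538.7, 25.1, 125.7]
tcp_rot: [3.14, -0.001, 0.483]
contact_force: [-7.0, 0.7, 23.1]
grip_width: 0.6
finger_force: 11.4
```

```bash
python3 s.py
```

```text
steamer-frame radial/tan (tool x, tool y): 0.4 -91.7 [538.7  25.1 125.7] [-7.   0.7 23.1] [ 3.14e+00 -1.00e-03  4.83e-01]
```

>>> arm_command --gripper '[0, 0, 0, 0, 0]' --pt "0 0 0.06" --pt "0 0 0" --pt "0 0 -1" --pt "0 0 -1" --pt "0 0 -1" --twist '[0, 0, 0, 0, 0]'

```text
time: 13.32
tool_pos: [538.3, 25.2, 198.4]
tcp_rot: [3.142, 0.0, 0.483]
contact_force: [-0.1, 0.2, -0.7]
grip_width: -0.1
finger_force: 0.0
```

>>> arm_command --gripper '[0, 0, 0, 0, 0]' --pt "0 1 -0.6" --pt "0 1 -0.6" --pt "0 1 0" --pt "0 1 0" --pt "0 1 0" --twist '[0, 0, 0, 0, 0]'

```text
time: 13.95
tool_pos: [596.4, -86.5, 226.6]
tcp_rot: [-3.141, 0.001, 0.483]
contact_force: [-0.1, -0.9, 0.8]
grip_width: 0.4
finger_force: 0.0
```

>>> arm_command --gripper '[0, 0, 0, 0, 0]' --pt "-1 1 0" --pt "-1 1 0" --pt "-1 1 0" --pt "-1 1 0" --pt "-1 1 0" --twist '[0, 0, 0, 0, 0]'

```text
time: 14.58
tool_pos: [542.8, -255.7, 226.6]
tcp_rot: [-3.14, 0.001, 0.483]
contact_force: [0.4, -0.0, 0.6]
grip_width: 0.4
finger_force: 0.0
```

>>> arm_command --gripper '[0, 0, 0, 0, 0]' --pt "-1 1 0" --pt "-1 1 0" --pt "-1 1 0" --pt "-1 0 0" --pt "0 0 0" --twist '[0, 0, 0, 0, 0]'

```text
time: 15.2
tool_pos: [488.4, -368.4, 226.6]
tcp_rot: [-3.14, 0.001, 0.481]
contact_force: [0.6, 0.3, -0.3]
grip_width: 0.5
finger_force: 0.0
```

```bash
python3 - <<'E'
from h import *
t=capture('top')[...,::-1]; s=capture('side')[...,::-1]
for c,a in blobs(t): print(c.round(1),a,ray('top',c,155 if a>80 else 126).round(1))
cv2.imwrite('pics/f.png',np.hstack([cv2.resize(t[120:280,195:325],None,fx=3,fy=3),cv2.resize(s[110:270,190:320],None,fx=3,fy=3)]))
print(get_obs()['contact_force'].round(1),get_obs()['tool_pos'].round())
E
```

```text
[267.9 151.5] 27 [667.9 -10.8 126. ]
[313.9 164.9] 27 [ 626.6 -142.7  126. ]
[284.6 180.6] 120 [580.3 -55.8 155. ]
[254.3 197.4] 29 [535.5  30.5 126. ]
[300.5 211. ] 26 [ 494.5 -101.5  126. ]
[-0.1  0.1 -0.7] [ 490. -367.  227.]
```

View pics/f.png

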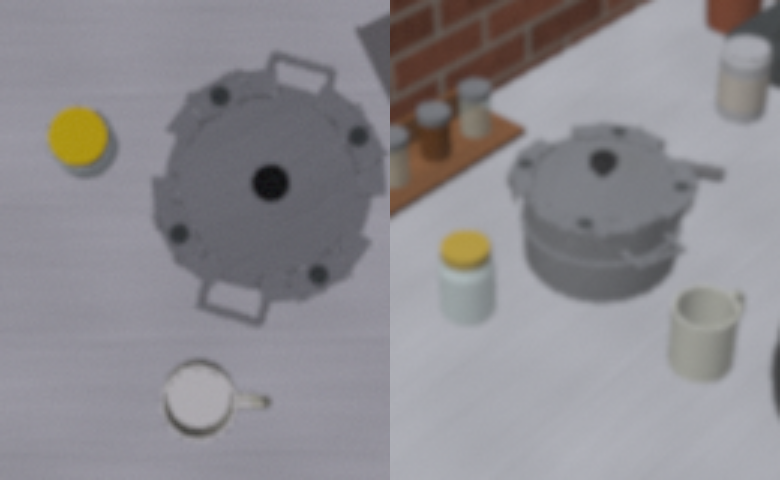

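The final views show the knob still at (285,181) and all four pads level. The jar and mug are where they started and the arm is clear. Each press bottomed out at 125–126 mm with more than 20 N.

```bash
python3 -c "
from plant import *
print(close_job())"
```

```text
the job is handed in; nothing more can be done
None
```

I pressed all four rim sections to their end stops (tool at about 126 mm, over 20 N each). The steamer and the things beside it show no movement in the last pictures, and I handed the job in with the arm clear; no verdict was returned.

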